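# Dress the centrepiece board with graded candles

## Robot

A 6-joint arm with a two-finger parallel gripper is mounted at the origin on a cart in front of the work surface, level with it; the furniture and walls round the work are solid. World frame = base frame: x ahead of the robot, y to its left, z up, the work surface at z = 0. Lengths are in mm, angles in degrees, forces in N, time in s.
With the tool pointing down it reaches from about 350 to 850 mm from the base axis. Payload 8.1 kg.
Tool frame: the origin (TCP) lies midway between the tips of the shut fingers; the grasp point (between the pads) lies 19 mm behind it (r.pinch_z is the distance from the TCP to the grasp point, in mm); x points along the fingers, y is the direction in which the jaws open and shut, and the axes are right-handed (so a half turn about x gives the same grasp; the last joint's range is limited). The gripper opens to 93 mm and grips with 3 to 60 N. Pads are 15 mm wide; open, the fingers measure 128 mm over their backs; the gripper's body (75 mm by 188 mm) begins 65 mm behind the grasp point.
Start: joints at [-80.008, 7.471, 85.268, -0, 87.261, -4.893], TCP at [154.153, -579.864, 218.635] pointing down, gripper open.
Joint ranges: [-169.43, 169.43], [-51.17, 129.36], [1.28, 143.12], [-76.62, 256.62], [0, 156.53], [-152.29, 152.29]. Speed limits (degrees/s): [136.94, 136.94, 159.86, 180, 180, 180].

## Interface

Orientations are given as a 3x3 rotation matrix whose columns are the frame's x, y, z axes.
In Python, from plant import r gives the robot as it stands. The module is installed in compiled form; this text tells all that it offers.
- The arm moves only by the shell command python3 -m pendant 'ROWS' [OPENING]. ROWS is JSON, a list of rows, each a list of 6 numbers: the shift along the tool's x, y, z in m, then the turn, a rotation vector about the tool's x, y, z in degrees. A call has 1 to 8 rows; each row is the pose to reach, as a shift and turn from the pose commanded when the call began, along the tool's axes at that moment; what a row does not reach only later rows make up. A row lasts 1/8 s, in which the tool goes at most 62.5 mm and 10.7 degrees, less where a joint would pass 70% of its speed; a pose out of reach is approached as far as the arm can. A call with a gripper value outside its range is refused whole. OPENING is the finger opening in m, from 0 to 0.093, set as the call begins (- or left out, the last holds). The fingers move at their own pace and stop on an object; the grip force is fixed at half the most. Time passes only in rows, so rows that repeat a pose let the fingers close. It gives the time, the measured TCP pose, the force and the opening at its end, in the units of the state.
- r.state(): the state, without advancing time (a new reading comes with each control period).
- r.grab_frame(name): name is "scene" or "top"; returns a dict with "color" (480x640x3 uint8, red, green, blue), "mtx" (3x3 intrinsics, pixels), "world_to_cam" (4x4, takes a point from world to camera coordinates). Camera axes: x right, y up, looking along -z (the intrinsics and any distortion apply to the point x, -y, -z); pixel columns grow to the right and rows downward; lengths in mm; the calibration is good to about 2 mm. A picture is of the moment at which its call begins. There is no depth.
- r.sign_off(): hands the job in, once; it reports no verdict.
The state is a dict: "t": time; "joint_positions": joint angles; "qvel": joint speeds; "joint_efforts": joint torques, N m; "tcp_pos": TCP position; "eef_rot": TCP orientation; "contact_force": force on the tool from outside, world axes, zero at the start; "ft_torque": the same for the moment, N m; "gripper_width": finger opening in mm.
Only numpy, scipy, OpenCV 4.12 (cv2) and the standard library are available. Lean on these libraries where they do the work, as an engineer would, in place of code of your own. Each camera call takes 0.05 s, during which the arm holds its last target.

## Task

Dress the centrepiece: stand the four ivory pillar candles upright on the spikes of the four brass dishes on the wooden board, one seated flat in each, so that they step down in height from the tallest next to the brass candlestick to the shortest next to the tea light. Leave the candlestick and the wine glass standing where they are, and do not knock any candle over.

Things in the scene. Friction and masses are not known exactly. Their poses are not given: they have to be found in the camera images.
- pillar_150: the tallest of four ivory pillar candles: upright cylinder, 48 mm diameter, 150 mm high to the wax edge (the wick stands 8 mm above), about 0.24 kg, loose, at first standing on the bench. Origin: centre of its underside; z up along the candle. Underneath, a central bore 18 mm wide and 15 mm deep for a dish's spike. Grip it by the sides near the top.
- pillar_120: the second tallest of four ivory pillar candles: upright cylinder, 48 mm diameter, 120 mm high to the wax edge (the wick stands 8 mm above), about 0.19 kg, loose, at first standing on the bench. Origin: centre of its underside; z up along the candle. Underneath, a central bore 18 mm wide and 15 mm deep for a dish's spike. Grip it by the sides near the top.
- pillar_90: the second shortest of four ivory pillar candles: upright cylinder, 48 mm diameter, 90 mm high to the wax edge (the wick stands 8 mm above), about 0.14 kg, loose, at first standing on the bench. Origin: centre of its underside; z up along the candle. Underneath, a central bore 18 mm wide and 15 mm deep for a dish's spike. Grip it by the sides near the top.
- pillar_60: the shortest of four ivory pillar candles: upright cylinder, 48 mm diameter, 60 mm high to the wax edge (the wick stands 8 mm above), about 0.10 kg, loose, at first standing on the bench. Origin: centre of its underside; z up along the candle. Underneath, a central bore 18 mm wide and 15 mm deep for a dish's spike. Grip it by the sides near the top.
- dish_a: one of four alike brass candle dishes, fixed in a row about 90 mm apart on a long wooden board whose top is 18 mm above the bench; letters are not in row order. Origin: centre of its underside (on the board), z up, y along the board. Rim 84 mm across, its top 14 mm above the origin; flat well 63 mm wide, its floor (where a candle sits) 4 mm above; slim central spike 7 mm thick, its tip 16.5 mm above.
- dish_b: one of four alike brass candle dishes, fixed in a row about 90 mm apart on a long wooden board whose top is 18 mm above the bench; letters are not in row order. Origin: centre of its underside (on the board), z up, y along the board. Rim 84 mm across, its top 14 mm above the origin; flat well 63 mm wide, its floor (where a candle sits) 4 mm above; slim central spike 7 mm thick, its tip 16.5 mm above.
- dish_c: one of four alike brass candle dishes, fixed in a row about 90 mm apart on a long wooden board whose top is 18 mm above the bench; letters are not in row order. Origin: centre of its underside (on the board), z up, y along the board. Rim 84 mm across, its top 14 mm above the origin; flat well 63 mm wide, its floor (where a candle sits) 4 mm above; slim central spike 7 mm thick, its tip 16.5 mm above.
- dish_d: one of four alike brass candle dishes, fixed in a row about 90 mm apart on a long wooden board whose top is 18 mm above the bench; letters are not in row order. Origin: centre of its underside (on the board), z up, y along the board. Rim 84 mm across, its top 14 mm above the origin; flat well 63 mm wide, its floor (where a candle sits) 4 mm above; slim central spike 7 mm thick, its tip 16.5 mm above.
- candlestick: brass candlestick, 125 mm high, 72 mm wide at the foot, loose, standing on one end of the same board, about 95 mm beyond the last dish (at either end; a small 38 mm tea light, 15 mm high, stands at the other end). Origin: centre of its foot's underside.
- wine_glass: clear stemmed wine glass with a gilt rim, 92 mm wide, 151 mm high, loose, standing in the line with the candles on the bench, its neighbours' axes 110 mm or more away. Origin: centre of its foot's underside. A bystander.
Things that resemble listed ones, but are neither listed nor needed, are in the scene too. Leave any purple look-alike of the pillar_60 alone.

How it is judged (in metres and radians):
At the end, for the whole second after the job is handed in: Each candle is seated in a dish (axis within 9 mm of the dish's centre, underside 0 to 8 mm above the dish's origin, tilt under 0.08 rad), released and at rest; counted from the candlestick the order is 150, 120, 90, 60 mm (axis 40-140, 140-230, 230-320 and 320-420 mm from the candlestick's) (((horizontal distance between pillar_150 and dish_a below 0.009 m and z of pillar_150 in the frame of dish_a between 0 and 0.008 m) or (horizontal distance between pillar_150 and dish_b below 0.009 m and z of pillar_150 in the frame of dish_b between 0 and 0.008 m) or (horizontal distance between pillar_150 and dish_c below 0.009 m and z of pillar_150 in the frame of dish_c between 0 and 0.008 m) or (horizontal distance between pillar_150 and dish_d below 0.009 m and z of pillar_150 in the frame of dish_d between 0 and 0.008 m)) and horizontal distance between pillar_150 and candlestick between 0.04 and 0.14 m and angle between each of pillar_150, pillar_120, pillar_90, pillar_60's own z axis and vertical below 0.08 rad and linear speed of each of pillar_150, pillar_120, pillar_90, pillar_60 below 0.02 m/s and contact force between the fingers and pillar_150 below 0.05 N and ((horizontal distance between pillar_120 and dish_a below 0.009 m and z of pillar_120 in the frame of dish_a between 0 and 0.008 m) or (horizontal distance between pillar_120 and dish_b below 0.009 m and z of pillar_120 in the frame of dish_b between 0 and 0.008 m) or (horizontal distance between pillar_120 and dish_c below 0.009 m and z of pillar_120 in the frame of dish_c between 0 and 0.008 m) or (horizontal distance between pillar_120 and dish_d below 0.009 m and z of pillar_120 in the frame of dish_d between 0 and 0.008 m)) and horizontal distance between pillar_120 and candlestick between 0.14 and 0.23 m and contact force between the fingers and pillar_120 below 0.05 N and ((horizontal distance between pillar_90 and dish_a below 0.009 m and z of pillar_90 in the frame of dish_a between 0 and 0.008 m) or (horizontal distance between pillar_90 and dish_b below 0.009 m and z of pillar_90 in the frame of dish_b between 0 and 0.008 m) or (horizontal distance between pillar_90 and dish_c below 0.009 m and z of pillar_90 in the frame of dish_c between 0 and 0.008 m) or (horizontal distance between pillar_90 and dish_d below 0.009 m and z of pillar_90 in the frame of dish_d between 0 and 0.008 m)) and horizontal distance between pillar_90 and candlestick between 0.23 and 0.32 m and contact force between the fingers and pillar_90 below 0.05 N and ((horizontal distance between pillar_60 and dish_a below 0.009 m and z of pillar_60 in the frame of dish_a between 0 and 0.008 m) or (horizontal distance between pillar_60 and dish_b below 0.009 m and z of pillar_60 in the frame of dish_b between 0 and 0.008 m) or (horizontal distance between pillar_60 and dish_c below 0.009 m and z of pillar_60 in the frame of dish_c between 0 and 0.008 m) or (horizontal distance between pillar_60 and dish_d below 0.009 m and z of pillar_60 in the frame of dish_d between 0 and 0.008 m)) and horizontal distance between pillar_60 and candlestick between 0.32 and 0.42 m and contact force between the fingers and pillar_60 below 0.05 N); the robot touches nothing.
It fails at once if a candle is knocked over (tilts more than 0.6 rad) (angle between any of pillar_150, pillar_120, pillar_90, pillar_60's own z axis and vertical above 0.6 rad).
It fails at once if the candlestick or the wine glass is shifted by more than 25 mm or tipped by more than 0.4 rad (distance of any of candlestick, wine_glass from where it was at the start of the episode above 0.025 m or angle between any of candlestick, wine_glass's own z axis and vertical above 0.4 rad).
It also fails if it takes over 96 s, if anything falls off the work surface, if the arm or the gripper's body presses on something with over 40 N, if the wrist force passes 120 N, or if a joint passes its speed limit or range.

## Working session

There is one attempt and no reset: what is moved stays moved. The work goes in short steps, Python scripts to look and compute and a shell command to move; the robot and the scene stay as the last step left them, time stands still between calls to the robot, and variables do not carry over. Pictures are saved under pics/ and viewed, and the job is handed in when it is done.

```bash
mkdir -p pics; ls
python3 - <<'E'
from plant import r
import cv2
s=r.state()
for k,v in s.items(): print(k,v)
for n in("scene","top"):
    f=r.grab_frame(n); cv2.imwrite(f"pics/{n}0.png",f["color"][:,:,::-1]); print(f["mtx"],f["world_to_cam"], [k for k in f])
E
```

```text
pics
t 0.0
joint_positions [-8.00086136e+01  7.51453938e+00  8.53291135e+01 -1.65115086e-03
  8.72603096e+01 -4.89165836e+00]
qvel [-0.06401191 -0.09872081  0.07864755  0.00024654 -0.04502988 -0.01453864]
joint_efforts [ 1.73171866e-03 -5.59839678e+01 -4.91762280e+01  7.66769866e-02
  3.57622455e-02 -1.74238676e-04]
tcp_pos [ 154.03534645 -579.3084536   217.59495532]
eef_rot [[-3.43162337e-04  2.56847852e-01 -9.66451790e-01]
 [ 1.78197455e-03 -9.66450156e-01 -2.56848051e-01]
 [-9.99998353e-01 -1.81033308e-03 -1.26047043e-04]]
contact_force [-0.00532762  0.49475702  0.20692641]
ft_torque [-0.03909309  0.00856675  0.01718832]
gripper_width 93.28026533448845
[[581.38514704   0.         314.82417907]
 [  0.         581.38514704 248.81651937]
 [  0.           0.           1.        ]] [[-8.77830340e-01 -4.78887438e-01 -8.98425263e-03  4.32362584e+02]
 [ 3.25977148e-01 -6.11069159e-01  7.21341377e-01 -2.08737088e+02]
 [-3.50931323e-01  6.30286684e-01  6.92521409e-01 -1.08055129e+03]
 [ 0.00000000e+00  0.00000000e+00  0.00000000e+00  1.00000000e+00]] ['color', 'mtx', 'world_to_cam']
[[555.48426906   0.         326.8868009 ]
 [  0.         555.48426906 232.41921122]
 [  0.           0.           1.        ]] [[-6.39298718e-03 -9.99904255e-01  1.22723573e-02 -1.42366533e+01]
 [ 9.87601347e-01 -4.38834755e-03  1.56921390e-01 -5.19377193e+02]
 [-1.56852510e-01  1.31233930e-02  9.87534843e-01 -1.11922164e+03]
 [ 0.00000000e+00  0.00000000e+00  0.00000000e+00  1.00000000e+00]] ['color', 'mtx', 'world_to_cam']
```

View pics/scene0.png

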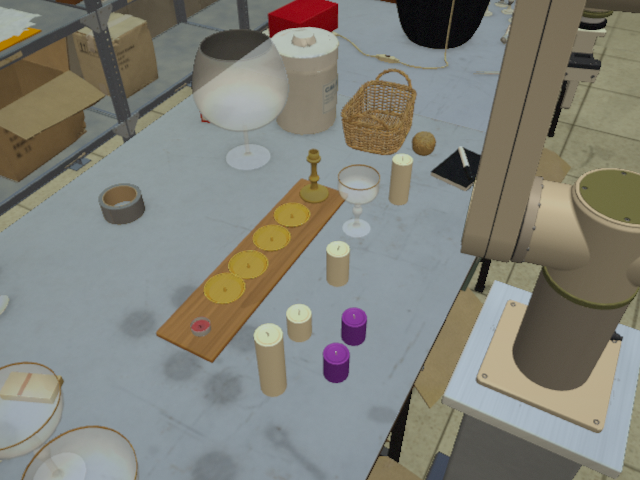

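View pics/top0.png

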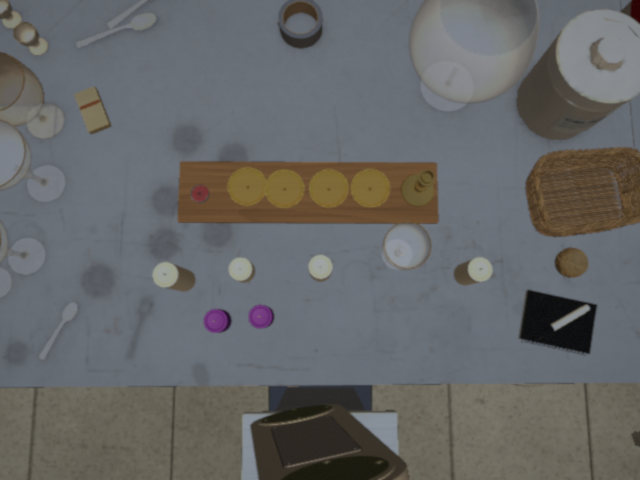

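```bash
cat > h.py <<'E'
import numpy as np, cv2
from plant import r
def ray(f,px):
    K=f["mtx"];W=f["world_to_cam"]
    p=np.linalg.inv(K)@[px[0],px[1],1]; d=W[:3,:3].T@np.array([p[0],-p[1],-p[2]]); o=-W[:3,:3].T@W[:3,3]
    return o,d
def onz(f,px,z):
    o,d=ray(f,px); return o+d*(z-o[2])/d[2]
def proj(f,P):
    c=f["world_to_cam"]@np.append(P,1); u=f["mtx"]@[c[0],-c[1],-c[2]]; return u[:2]/u[2]
def crop(n,x0,y0,w,h,s,name,f=None):
    f=f or r.grab_frame(n); c=f["color"][y0:y0+h,x0:x0+w,::-1]
    c=cv2.resize(c,None,fx=s,fy=s,interpolation=cv2.INTER_CUBIC)
    for i in range(0,w,10):
        cv2.line(c,(i*s,0),(i*s,6 if i%50 else 14),(0,0,255),1)
        if (x0+i)%20==0: cv2.putText(c,str(x0+i),(i*s,24),0,.35,(0,0,255),1)
    for i in range(0,h,10):
        cv2.line(c,(0,i*s),(6,i*s),(0,0,255),1)
        if (y0+i)%20==0: cv2.putText(c,str(y0+i),(8,i*s+4),0,.35,(0,0,255),1)
    cv2.imwrite(f"pics/{name}.png",c); return f
E
python3 - <<'E'
from h import *
f=crop("top",175,150,266,80,3,"t_board")
crop("top",140,240,200,90,4,"t_left",f)
crop("top",370,215,130,90,6,"t_right",f)
g=crop("scene",240,140,180,250,2,"s_c")
np.save("f0.npy",np.array([f,g],dtype=object),allow_pickle=True)
E
```

```text
(no output)
```

View pics/t_board.png

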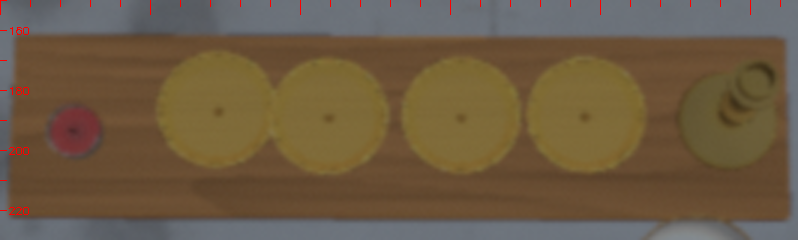

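View pics/t_left.png

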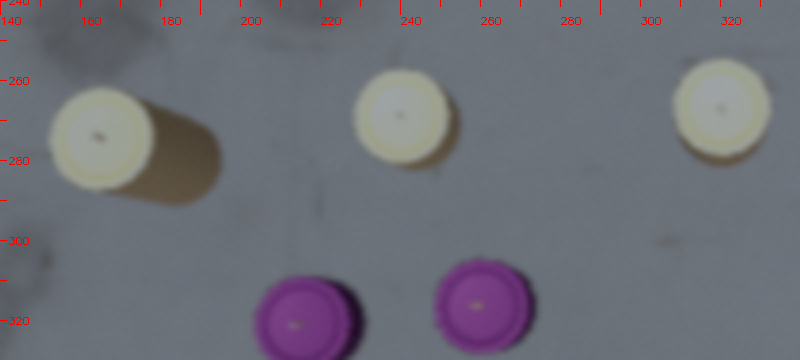

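View pics/t_right.png

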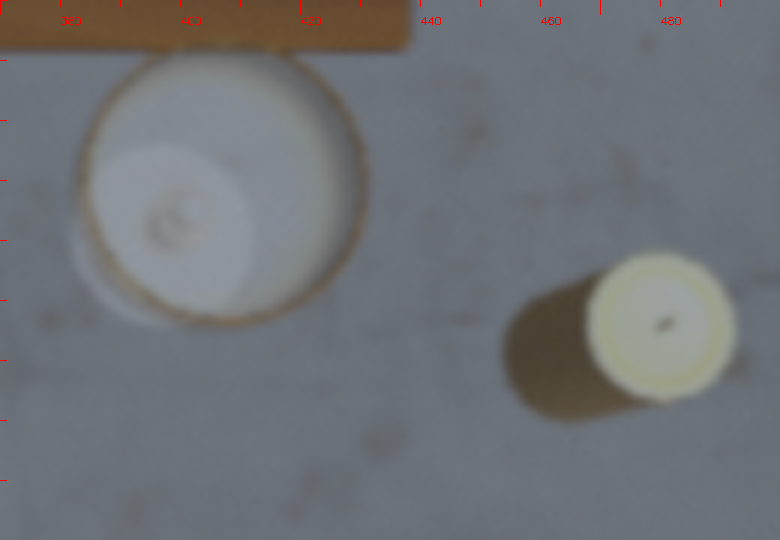

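View pics/s_c.png

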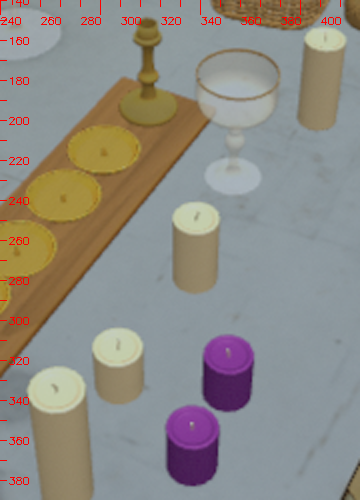

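```bash
python3 - <<'E'
from h import *
f,g=np.load("f0.npy",allow_pickle=True)
def tri(a,b):
    o1,d1=ray(f,a);o2,d2=ray(g,b)
    s=np.linalg.lstsq(np.c_[d1,-d2],o2-o1,rcond=None)[0]
    p,q=o1+d1*s[0],o2+d2*s[1]; return ((p+q)/2).round(1),np.linalg.norm(p-q).round(1)
C={"c1":((165.2,274.5),(268.5,335)),"c2":((240,269),(299,312)),"c3":((320.3,266.8),(337.8,249)),"c4":((480.2,269.2),(402.5,160))}
for k,(a,b) in C.items(): print(k,tri(a,b))
for n,z in(("c1",150),("c2",60),("c3",90),("c4",120)): print(n,onz(f,C[n][0],z).round(1),onz(g,C[n][1],z).round(1))
for t,rm in(((247.8,187.3),(247.3,186.5)),((284.8,189.3),(284.3,188.5)),((328.8,189.3),(328.7,188.3)),((370,189),(370.3,188.3))):
    print("dish",onz(f,t,34.5).round(1),onz(f,rm,32).round(1))
print("dish scene R",onz(g,(291.5,216.5),34.5).round(1),onz(g,(271.5,239),34.5).round(1))
print("stick foot",onz(f,(417.5,190),20).round(1),"glass rim",onz(f,(407.2,245.3),151).round(1),"foot",onz(f,(397,247),2).round(1))
print("tea",onz(f,(200,193.5),33).round(1))
print("board",[onz(f,p,18).round(0) for p in((180,162),(436,163),(438,222),(178,222))])
E
python3 - <<'E'
from h import *
f=np.load("f0.npy",allow_pickle=True)
crop("scene",190,180,130,160,4,"s_d",f[1])
crop("top",225,160,80,60,8,"t_dl",f[0]);crop("top",300,160,95,60,8,"t_dr",f[0])
E
```

```text
c1 (array([422.8, 286.1, 146.5]), np.float64(3.3))
c2 (array([440.5, 159.3,  61. ]), np.float64(2.9))
c3 (array([441.8,  -3.4,  86.6]), np.float64(2.4))
c4 (array([ 432.4, -313.8,  114.4]), np.float64(3.4))
c1 [424.  285.8 150. ] [419.5 287.9 150. ]
c2 [441.9 160.   60. ] [439.5 158.2  60. ]
c3 [442.7  -2.9  90. ] [439.1  -0.5  90. ]
c4 [ 433.5 -311.7  120. ] [ 428.3 -306.7  120. ]
dish [618.1 150.3  34.5] [620.5 151.7  32. ]
dish [613.5  71.7  34.5] [615.9  72.9  32. ]
dish [613.2 -21.8  34.5] [616.  -21.7  32. ]
dish [ 613.5 -109.5   34.5] [ 615.7 -110.5   32. ]
dish scene R [606.7 -98.4  34.5] [607.3 -12.2  34.5]
stick foot [ 614.5 -213.5   20. ] glass rim [ 476.6 -166.8  151. ] foot [ 493.  -168.4    2. ]
tea [605.4 251.5  33. ]
board [array([679., 300.,  18.]), array([ 675., -256.,   18.]), array([ 545., -256.,   18.]), array([547., 300.,  18.])]
```

View pics/s_d.png

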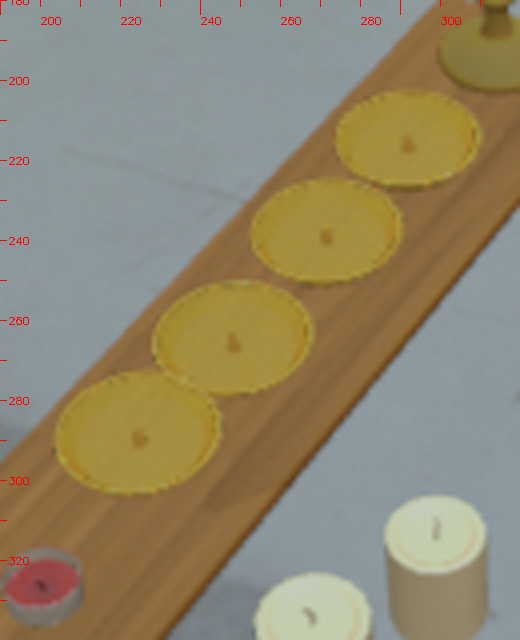

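View pics/t_dl.png

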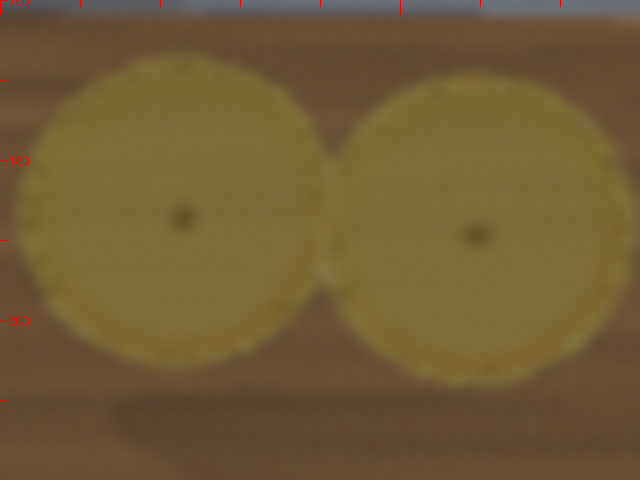

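View pics/t_dr.png

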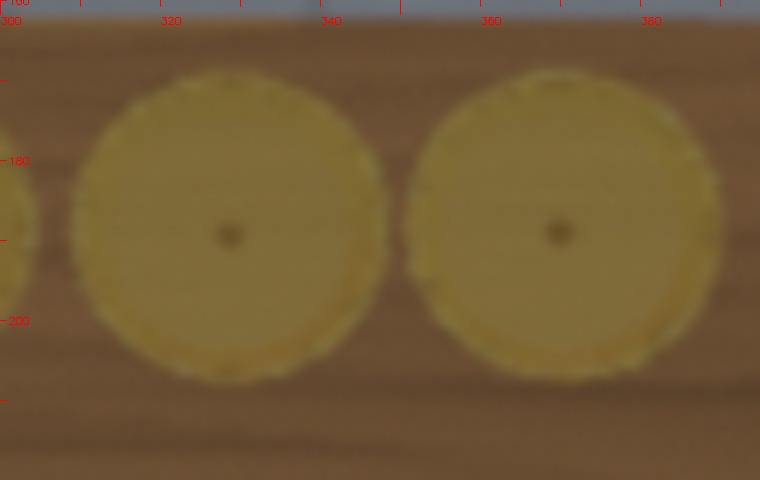

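Four ivory candidates are visible in the top image: (165,274), (240,269), (320,267) and (480,269). The triangulated tops are about 147, 61, 87 and 114 mm high, so they are the 150, 60, 90 and 120. The purple ones at (215,320) and (259,316) stay put. The candlestick is at the right end (−y), so the dishes from the right take 150, 120, 90, 60. I'll swing over with a waypoint and turn the jaws along world x.

```bash
python3 -m pendant '[[-0.05,-0.26,-0.303,-75.1,0,0],[-0.05,-0.26,-0.303,-75.1,0,0],[-0.05,-0.26,-0.303,-75.1,0,0],[-0.05,-0.26,-0.303,-75.1,0,0],[-0.05,-0.26,-0.303,-75.1,0,0],[-0.05,-0.26,-0.303,-75.1,0,0],[-0.05,-0.26,-0.303,-75.1,0,0],[-0.05,-0.26,-0.303,-75.1,0,0]]' 0.093
python3 -c "
from plant import r
s=r.state();print(s['eef_rot'].round(3),s['joint_positions'].round(1))"
```

```text
t: 1.2
tcp_pos: [381.1, -249.4, 269.0]
eef_rot: [[0.001, 1.0, 0.003], [-0.0, 0.003, -1.0], [-1.0, 0.001, 0.0]]
contact_force: [-0.2, -0.5, -1.4]
gripper_width: 92.8
[[ 0.001  1.     0.003]
 [-0.     0.003 -1.   ]
 [-1.     0.001  0.   ]] [-39.7 -16.4 102.7   0.   93.7 -39.8]
```

```bash
python3 -m pendant '[[0,0.043,-0.5,0,0,0],[0,0.043,-0.5,0,0,0],[0,0.043,-0.5,0,0,0],[0,0.043,-0.5,0,0,0],[0,0.043,-0.5,0,0,0],[0,0.043,-0.5,0,0,0],[0,0.043,-0.5,0,0,0],[0,0.043,-0.5,0,0,0]]'
python3 -m pendant '[[0.05,0,-0.034,0,0,0],[0.05,0,-0.034,0,0,0],[0.05,0,-0.034,0,0,0]]'
python3 - <<'E'
from h import *
s=r.state()
f=crop("top",90,190,200,150,4,"t_c1"); g=crop("scene",190,200,200,200,3,"s_c1")
print(s['tcp_pos'],proj(f,s['tcp_pos']),proj(g,s['tcp_pos']))
E
```

```text
t: 2.2
tcp_pos: [423.7, 248.2, 268.4]
eef_rot: [[0.0, 1.0, -0.006], [-0.001, -0.006, -1.0], [-1.0, 0.0, 0.001]]
contact_force: [0.7, -1.1, 0.3]
gripper_width: 92.6
t: 2.58
tcp_pos: [423.8, 280.1, 218.9]
eef_rot: [[-0.0, 1.0, -0.003], [-0.001, -0.003, -1.0], [-1.0, -0.0, 0.001]]
contact_force: [0.0, -0.3, 1.0]
gripper_width: 92.9
[423.77550832 280.09084143 218.92732662] [157.60863917 271.3741064 ] [265.95854454 302.9018019 ]
```

View pics/t_c1.png

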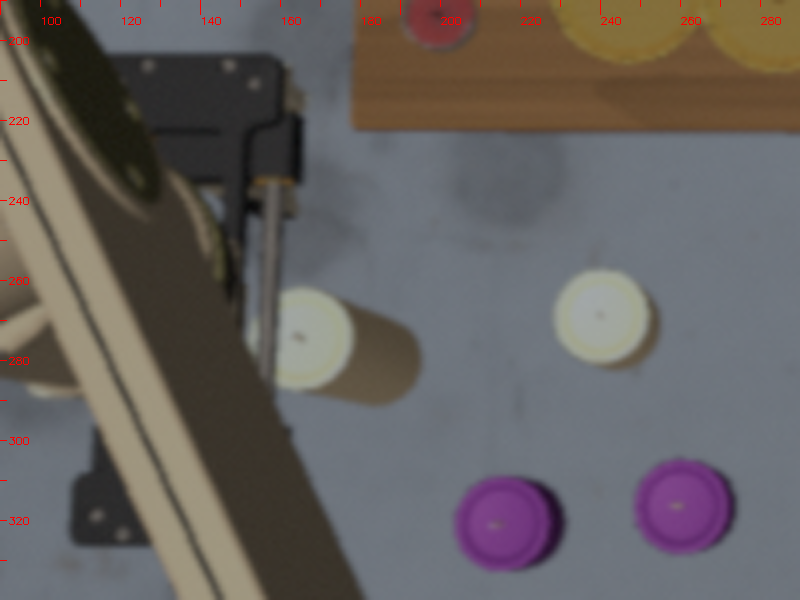

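View pics/s_c1.png

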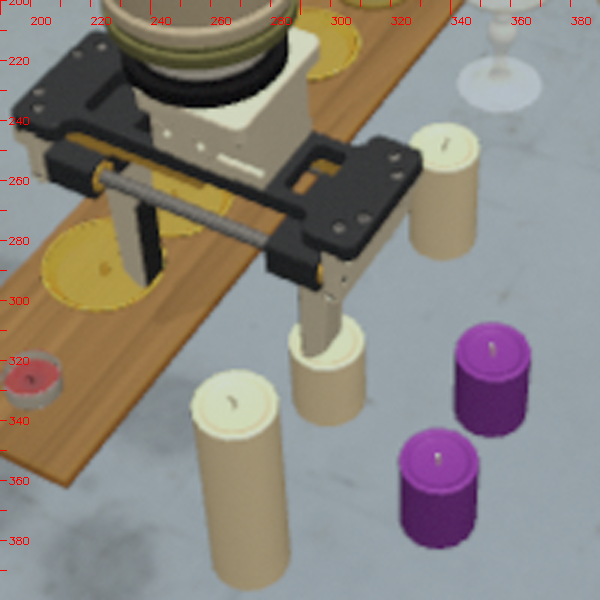

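```bash
python3 -m pendant '[[0,0,-0.005,0,0,0],[0.04,-0.001,-0.005,0,0,0],[0.08,-0.001,-0.005,0,0,0],[0.107,-0.001,-0.005,0,0,0],[0.107,-0.001,-0.005,0,0,0],[0.107,-0.001,-0.005,0,0,0]]'
python3 - <<'E'
from h import *
print(r.state()['tcp_pos'])
f=crop("top",120,230,100,80,6,"t_c1b"); g=crop("scene",190,240,200,180,3,"s_c1b")
E
```

```text
t: 3.42
tcp_pos: [423.3, 286.8, 113.5]
eef_rot: [[0.002, 1.0, -0.001], [0.001, -0.001, -1.0], [-1.0, 0.002, -0.001]]
contact_force: [-0.9, -0.2, 1.6]
gripper_width: 93.2
[423.27130614 286.76412072 113.52826588]
```

View pics/t_c1b.png

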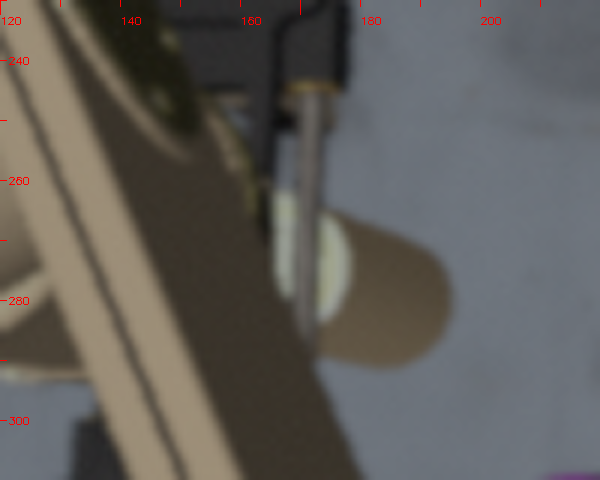

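View pics/s_c1b.png

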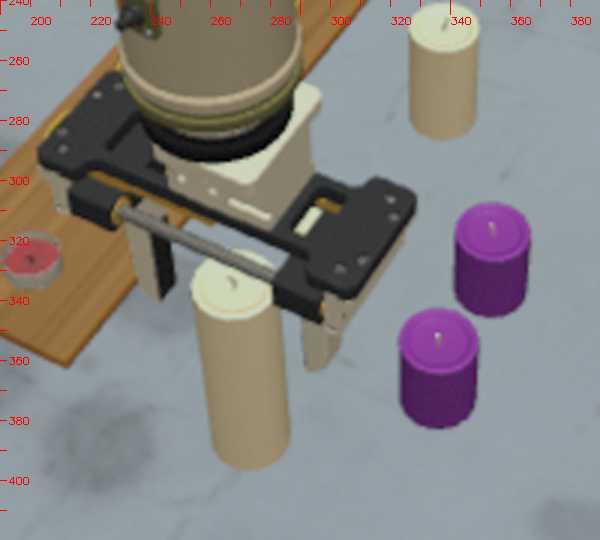

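```bash
python3 -m pendant '[[0,0,0,0,0,0],[0,0,0,0,0,0],[0,0,0,0,0,0],[0,0,0,0,0,0],[0,0,0,0,0,0],[0,0,0,0,0,0]]' 0.03
```

```text
t: 4.28
tcp_pos: [422.1, 286.4, 111.5]
eef_rot: [[-0.0, 1.0, -0.0], [-0.0, -0.0, -1.0], [-1.0, -0.0, 0.0]]
contact_force: [-0.5, 0.2, 0.1]
gripper_width: 47.5
```

```bash
python3 -m pendant '[[-0.02,0,0,0,0,0],[-0.05,0,0,0,0,0],[-0.08,0,0,0,0,0],[-0.11,0,0,0,0,0],[-0.11,0.02,0.03,0,0,0],[-0.11,0.04,0.07,0,0,0],[-0.11,0.06,0.11,0,0,0],[-0.11,0.08,0.15,0,0,0]]'
python3 -m pendant '[[0,0.025,0.045,0,0,0],[0,0.05,0.09,0,0,0],[0,0.075,0.135,0,0,0],[0,0.1,0.18,0,0,0],[0,0.111,0.22,0,0,0],[0,0.111,0.246,0,0,0],[0,0.111,0.246,0,0,0],[0,0.111,0.246,0,0,0]]'
python3 - <<'E'
from h import *
print(r.state()['tcp_pos'])
f=crop("top",290,130,160,120,5,"t_d1"); g=crop("scene",200,80,200,200,3,"s_d1")
E
```

```text
t: 5.28
tcp_pos: [502.3, 135.1, 221.2]
eef_rot: [[-0.001, 1.0, -0.0], [-0.0, -0.0, -1.0], [-1.0, -0.001, 0.0]]
contact_force: [0.8, 0.7, -1.7]
gripper_width: 47.4
t: 6.28
tcp_pos: [612.8, -109.0, 221.1]
eef_rot: [[-0.001, 1.0, -0.0], [0.001, -0.0, -1.0], [-1.0, -0.001, -0.001]]
contact_force: [-0.3, 0.8, -2.9]
gripper_width: 47.8
[ 612.81579174 -109.04635636  221.14175676]
```

View pics/t_d1.png

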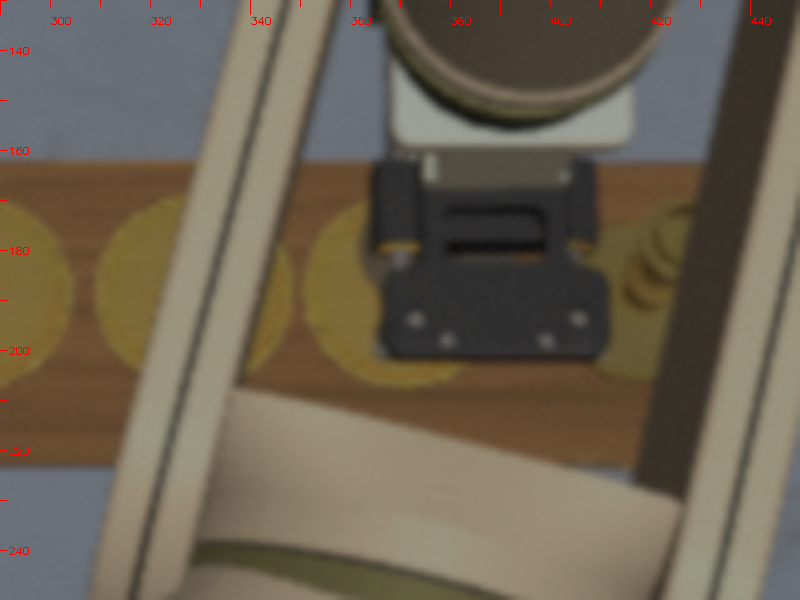

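View pics/s_d1.png

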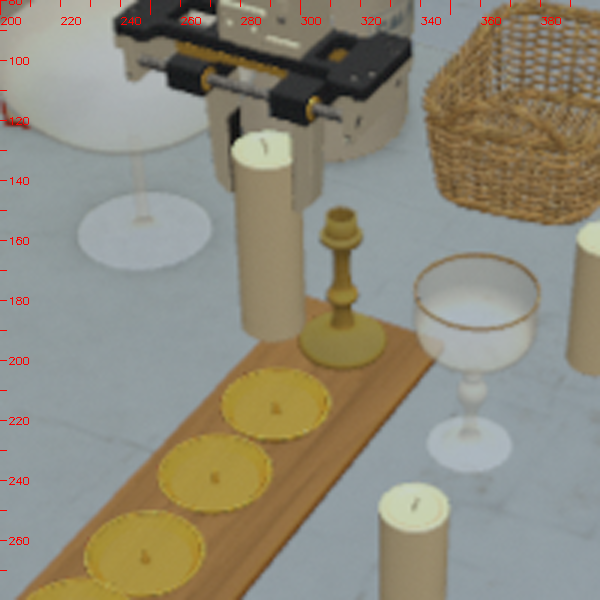

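Run:
```python
from h import *
g=r.grab_frame("scene")
for z in(255,259.6): print(onz(g,(288.1,130.3),z))
print(proj(g,[613.5,-110,259.6]),proj(g,[613.5,-109.5,34.5]),proj(g,[613,-109,109.6]))
crop("scene",265,105,60,120,5,"s_d1z",g)
```

```text
[ 612.36272036 -110.36364122  255.        ]
[ 608.49972128 -104.17888761  259.6       ]
[287.43669467 128.29823821] [291.38701433 212.8105383 ] [290.21762409 187.1110422 ]
```

View pics/s_d1z.png

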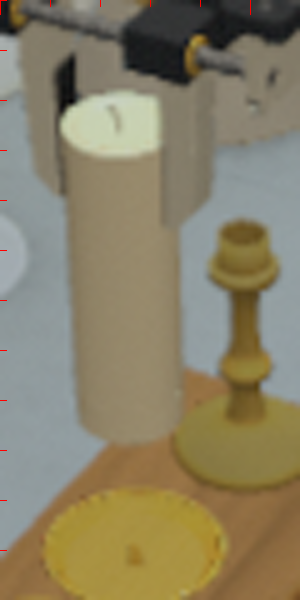

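Run:
```python
from h import *
g=r.grab_frame("scene");f=r.grab_frame("top")
print(proj(g,[613.5,-109.5,32]),proj(g,[613.5,-109.5,28]))
# rim fits
import itertools
t=np.linspace(0,2*np.pi,60)
for fr,n,x0,y0,w,h in((g,"s",190,180,140,140),(f,"t",220,155,180,70)):
    c=fr["color"][y0:y0+h,x0:x0+w,::-1].copy(); s=4; c=cv2.resize(c,None,fx=s,fy=s,interpolation=cv2.INTER_CUBIC)
    for X,Y in((619.5,151),(614.7,72.3),(614.5,-21.8),(614.5,-110)):
        P=np.array([proj(fr,[X+42*np.cos(a),Y+42*np.sin(a),32]) for a in t])
        cv2.polylines(c,[((P-[x0,y0]+.5)*s).round().astype(int)],True,(255,0,0),1)
        P=proj(fr,[X,Y,34.5]); cv2.circle(c,tuple(int(v) for v in (P-[x0,y0]+.5)*s),2,(0,0,255),-1)
    cv2.imwrite(f"pics/rim_{n}.png",c)
```

```text
[291.42695995 213.63780977] [291.49065912 214.9570158 ]
```

View pics/rim_s.png

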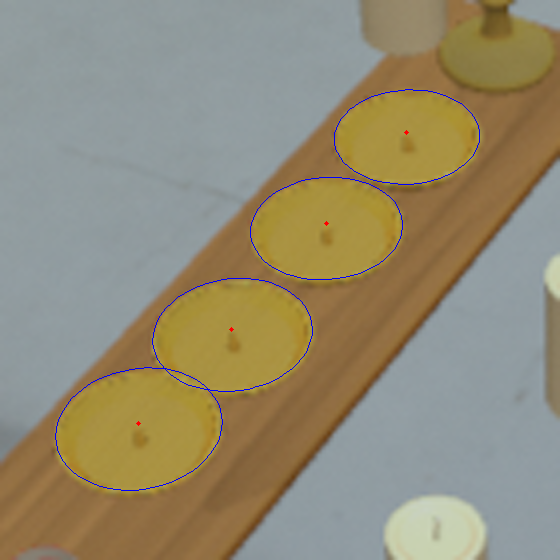

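View pics/rim_t.png

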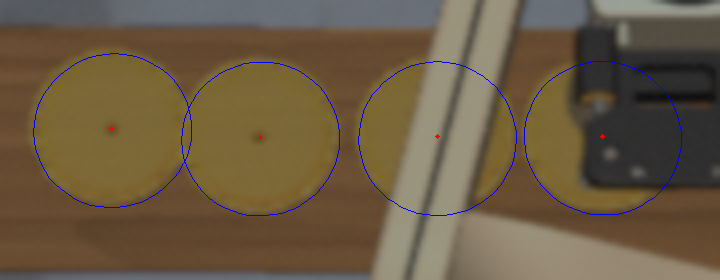

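```bash
cat >> h.py <<'E'
def cyl(fr,X,Y,z0,H,s,x0,y0,w,h,name):
    t=np.linspace(0,2*np.pi,60)
    c=fr["color"][y0:y0+h,x0:x0+w,::-1].copy(); c=cv2.resize(c,None,fx=s,fy=s,interpolation=cv2.INTER_CUBIC)
    for z in(z0,z0+H):
        P=np.array([proj(fr,[X+24*np.cos(a),Y+24*np.sin(a),z]) for a in t])
        cv2.polylines(c,[((P-[x0,y0]+.5)*s).round().astype(int)],True,(255,0,0),1)
    cv2.imwrite(f"pics/{name}.png",c)
E
python3 -m pendant '[[0.02,0.001,0,0,0,0],[0.04,0.001,0,0,0,0],[0.065,0.001,0,0,0,0],[0.065,0.001,0,0,0,0],[0.065,0.001,0,0,0,0]]'
python3 - <<'E'
from h import *
p=r.state()['tcp_pos'];print(p)
g=r.grab_frame("scene"); cyl(g,p[0],p[1],p[2]-111.5,150,6,260,120,65,110,"cy1")
E
```

```text
t: 7.15
tcp_pos: [614.0, -109.6, 156.5]
eef_rot: [[-0.0, 1.0, -0.0], [0.0, -0.0, -1.0], [-1.0, -0.0, -0.0]]
contact_force: [0.7, 0.2, -1.1]
gripper_width: 47.3
[ 613.98258943 -109.62291334  156.52913268]
```

View pics/cy1.png

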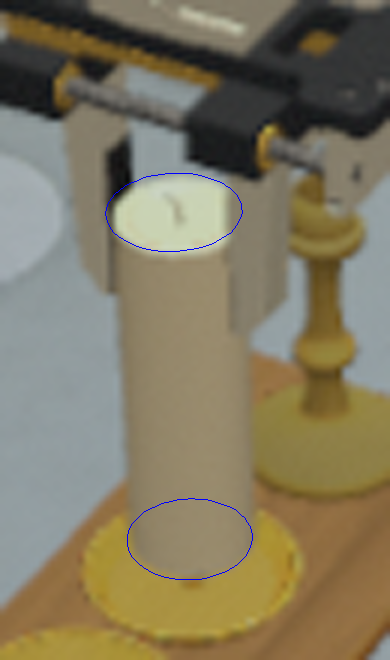

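```bash
python3 -m pendant '[[0.008,0,0,0,0,0],[0.014,0,0,0,0,0],[0.019,0,0,0,0,0],[0.022,0,0,0,0,0],[0.022,0,0,0,0,0]]'
python3 - <<'E'
from h import *
p=r.state()['tcp_pos'];print(p)
g=r.grab_frame("scene"); cyl(g,p[0],p[1],p[2]-111.5,150,6,260,120,65,110,"cy2")
E
```

```text
t: 7.82
tcp_pos: [613.9, -109.6, 134.3]
eef_rot: [[-0.001, 1.0, -0.0], [0.0, -0.0, -1.0], [-1.0, -0.001, -0.0]]
contact_force: [-0.1, 0.8, -2.7]
gripper_width: 47.8
[ 613.88924098 -109.57931946  134.27187697]
```

View pics/cy2.png

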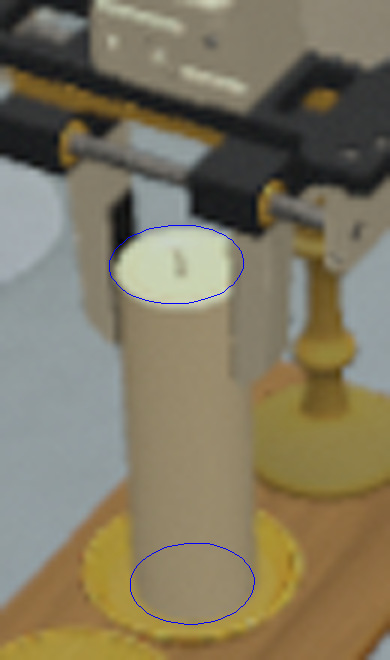

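```bash
python3 -m pendant '[[0.0005,0,0,0,0,0],[0.001,0,0,0,0,0],[0.001,0,0,0,0,0],[0.001,0,0,0,0,0]]'
python3 -m pendant '[[0,0,0,0,0,0],[0,0,0,0,0,0],[0,0,0,0,0,0],[0,0,0,0,0,0],[0,0,0,0,0,0],[0,0,0,0,0,0]]' 0.085
python3 -m pendant '[[-0.02,0,0,0,0,0],[-0.06,0,0,0,0,0],[-0.1,0,0,0,0,0],[-0.14,0,0,0,0,0],[-0.165,0,0,0,0,0],[-0.165,0,0,0,0,0]]'
python3 - <<'E'
from h import *
g=r.grab_frame("scene"); cyl(g,614,-110,22,150,6,260,120,65,110,"cy3")
E
```

```text
t: 8.38
tcp_pos: [614.2, -109.7, 133.7]
eef_rot: [[0.0, 1.0, -0.0], [-0.0, -0.0, -1.0], [-1.0, 0.0, 0.0]]
contact_force: [-0.3, 0.2, -1.5]
gripper_width: 47.8
t: 9.12
tcp_pos: [614.1, -109.6, 133.6]
eef_rot: [[-0.0, 1.0, -0.0], [0.0, -0.0, -1.0], [-1.0, -0.0, -0.0]]
contact_force: [0.9, 0.4, -0.5]
gripper_width: 84.8
t: 9.88
tcp_pos: [615.5, -110.0, 303.1]
eef_rot: [[0.007, 1.0, -0.0], [-0.002, -0.0, -1.0], [-1.0, 0.007, 0.002]]
contact_force: [1.2, 0.3, -0.3]
gripper_width: 84.9
```

View pics/cy3.png

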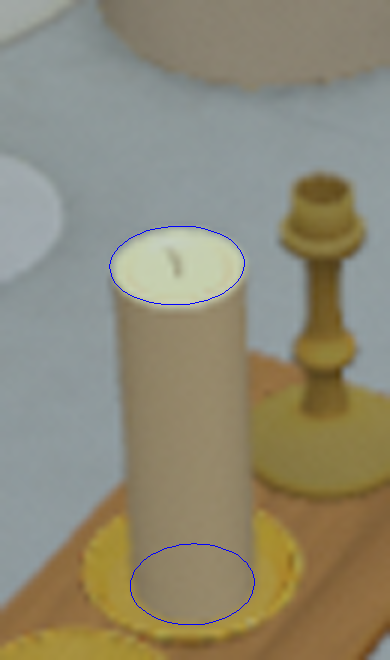

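```bash
python3 -m pendant '[[0,-0.04,0.044,0,0,0],[0,-0.08,0.088,0,0,0],[0,-0.12,0.132,0,0,0],[0,-0.16,0.176,0,0,0],[0.03,-0.183,0.2,0,0,0],[0.07,-0.183,0.2,0,0,0],[0.11,-0.183,0.2,0,0,0],[0.11,-0.183,0.2,0,0,0]]'
python3 - <<'E'
from h import *
p=r.state()['tcp_pos'];print(p)
f=r.grab_frame("top");g=r.grab_frame("scene")
cyl(g,432,-310,0,120,6,360,130,80,95,"c4s");cyl(f,432,-310,0,120,6,430,230,90,70,"c4t")
E
```

```text
t: 10.92
tcp_pos: [428.2, -307.3, 183.5]
eef_rot: [[-0.007, 1.0, -0.001], [0.006, -0.001, -1.0], [-1.0, -0.007, -0.006]]
contact_force: [0.6, 0.3, 0.5]
gripper_width: 85.1
[ 428.15760698 -307.31794775  183.4756151 ]
```

View pics/c4s.png

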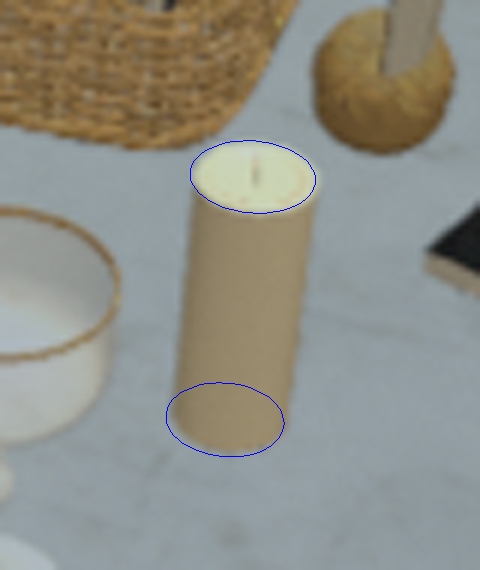

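View pics/c4t.png

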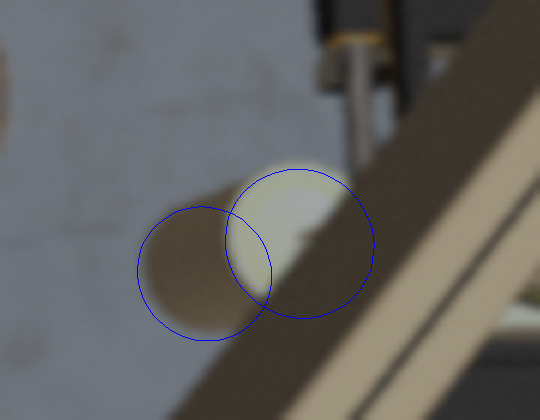

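```bash
python3 -m pendant '[[0,0.001,0.001,0,0,0],[0.03,0.001,0.001,0,0,0],[0.07,0.001,0.001,0,0,0],[0.107,0.001,0.001,0,0,0],[0.107,0.001,0.001,0,0,0],[0.107,0.001,0.001,0,0,0]]'
python3 -m pendant '[[0,0,0,0,0,0],[0,0,0,0,0,0],[0,0,0,0,0,0],[0,0,0,0,0,0],[0,0,0,0,0,0],[0,0,0,0,0,0]]' 0.03
```

```text
t: 11.78
tcp_pos: [433.3, -311.6, 84.1]
eef_rot: [[0.002, 1.0, -0.0], [-0.002, -0.0, -1.0], [-1.0, 0.002, 0.002]]
contact_force: [0.2, 0.4, 0.1]
gripper_width: 85.4
t: 12.52
tcp_pos: [432.0, -310.7, 81.8]
eef_rot: [[-0.0, 1.0, -0.0], [-0.0, -0.0, -1.0], [-1.0, -0.0, 0.0]]
contact_force: [-0.5, 0.0, 1.5]
gripper_width: 47.6
```

```bash
python3 -m pendant '[[-0.02,0,0,0,0,0],[-0.06,0,0,0,0,0],[-0.1,0,0,0,0,0],[-0.14,0,0,0,0,0],[-0.18,0,0,0,0,0],[-0.19,0,0,0,0,0],[-0.19,0.01,-0.04,0,0,0],[-0.19,0.02,-0.09,0,0,0]]'
python3 -m pendant '[[0,0.005,-0.05,0,0,0],[0,0.01,-0.1,0,0,0],[0,0.015,-0.15,0,0,0],[0,0.02,-0.2,0,0,0],[0,0.06,-0.2,0,0,0],[0,0.11,-0.2,0,0,0],[0,0.16,-0.2,0,0,0],[0,0.1625,-0.2,0,0,0]]'
python3 -m pendant '[[0.04,0,0,0,0,0],[0.08,0,0,0,0,0],[0.12,0,0,0,0,0],[0.14,0,0,0,0,0],[0.14,0,0,0,0,0]]'
python3 - <<'E'
from h import *
p=r.state()['tcp_pos'];print(p)
g=r.grab_frame("scene"); cyl(g,p[0],p[1],p[2]-81.8,120,6,235,140,85,100,"cy4")
E
```

```text
t: 13.52
tcp_pos: [451.5, -219.9, 269.4]
eef_rot: [[-0.002, 1.0, -0.002], [0.001, -0.002, -1.0], [-1.0, -0.002, -0.001]]
contact_force: [0.5, -0.9, -2.1]
gripper_width: 47.8
t: 14.52
tcp_pos: [615.3, -20.4, 265.7]
eef_rot: [[-0.008, 1.0, 0.0], [0.001, 0.0, -1.0], [-1.0, -0.008, -0.001]]
contact_force: [-0.7, -0.5, -2.8]
gripper_width: 47.4
t: 15.15
tcp_pos: [612.8, -20.5, 129.6]
eef_rot: [[-0.004, 1.0, -0.0], [0.0, -0.0, -1.0], [-1.0, -0.004, -0.0]]
contact_force: [-0.2, 0.8, -2.2]
gripper_width: 47.8
[612.79299403 -20.47615265 129.58894095]
```

View pics/cy4.png

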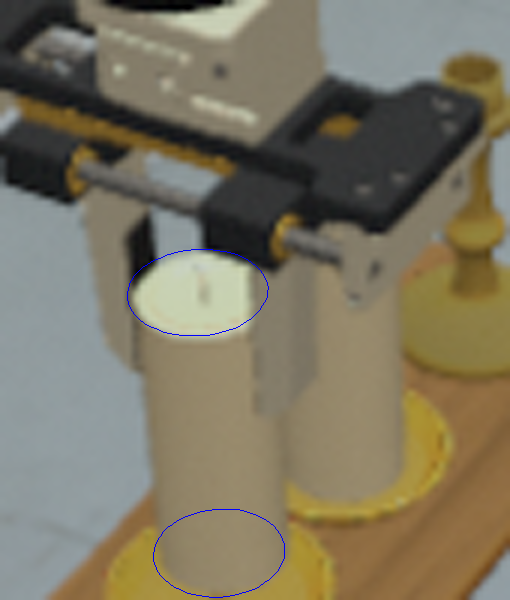

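```bash
python3 -m pendant '[[0,0.001,0.001,0,0,0],[0.008,0.001,0.001,0,0,0],[0.014,0.001,0.001,0,0,0],[0.02,0.001,0.001,0,0,0],[0.024,0.001,0.001,0,0,0],[0.0245,0.001,0.001,0,0,0],[0.0245,0.001,0.001,0,0,0]]'
```

```text
t: 16.08
tcp_pos: [615.7, -21.6, 107.2]
eef_rot: [[0.0, 1.0, -0.0], [0.0, -0.0, -1.0], [-1.0, 0.0, -0.0]]
contact_force: [-0.4, 0.4, -2.6]
gripper_width: 47.4
```

```bash
python3 -m pendant '[[0.001,-0.001,0,0,0,0],[0.002,-0.001,0,0,0,0],[0.003,-0.001,0,0,0,0],[0.003,-0.001,0,0,0,0],[0.003,-0.001,0,0,0,0]]'
```

```text
t: 16.7
tcp_pos: [614.6, -21.6, 104.1]
eef_rot: [[0.0, 1.0, -0.0], [0.0, -0.0, -1.0], [-1.0, 0.0, -0.0]]
contact_force: [0.4, -0.5, -0.9]
gripper_width: 47.8
```

```bash
python3 -m pendant '[[0,0,0,0,0,0],[0,0,0,0,0,0],[0,0,0,0,0,0],[0,0,0,0,0,0],[0,0,0,0,0,0]]' 0.085
python3 -m pendant '[[-0.02,0,0,0,0,0],[-0.06,0,0,0,0,0],[-0.1,0,0,0,0,0],[-0.12,0,0,0,0,0],[-0.12,-0.04,-0.005,0,0,0],[-0.12,-0.09,-0.01,0,0,0],[-0.12,-0.14,-0.018,0,0,0],[-0.12,-0.173,-0.019,0,0,0]]'
python3 -m pendant '[[0,0,0,0,0,0],[0,0,0,0,0,0]]'
python3 - <<'E'
from h import *
p=r.state()['tcp_pos'];print(p)
f=r.grab_frame("top");g=r.grab_frame("scene")
cyl(g,614.5,-22,22,120,5,235,140,100,100,"cy5")
cyl(g,441,-2.5,0,90,6,300,220,80,80,"c3s")
E
```

```text
t: 17.32
tcp_pos: [614.6, -21.6, 104.2]
eef_rot: [[0.0, 1.0, -0.0], [0.0, -0.0, -1.0], [-1.0, 0.0, -0.0]]
contact_force: [-0.2, 0.1, 0.1]
gripper_width: 84.6
t: 18.32
tcp_pos: [439.6, -2.2, 224.0]
eef_rot: [[-0.0, 1.0, 0.0], [0.0, 0.0, -1.0], [-1.0, -0.0, -0.0]]
contact_force: [-0.2, -0.6, 0.0]
gripper_width: 84.8
t: 18.58
tcp_pos: [442.1, -2.7, 224.5]
eef_rot: [[0.001, 1.0, -0.0], [-0.0, -0.0, -1.0], [-1.0, 0.001, 0.0]]
contact_force: [-0.1, -0.1, 0.7]
gripper_width: 84.9
[442.14710381  -2.6825571  224.49817396]
```

View pics/cy5.png

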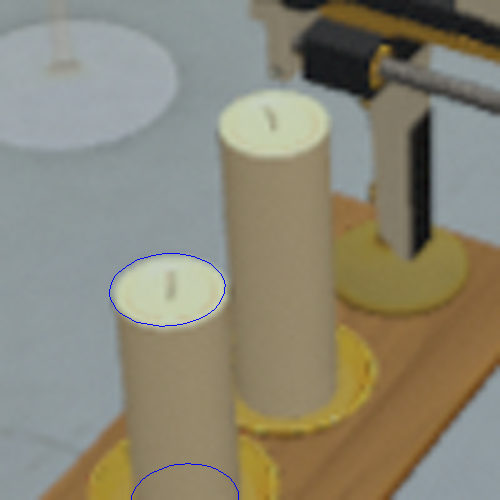

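View pics/c3s.png

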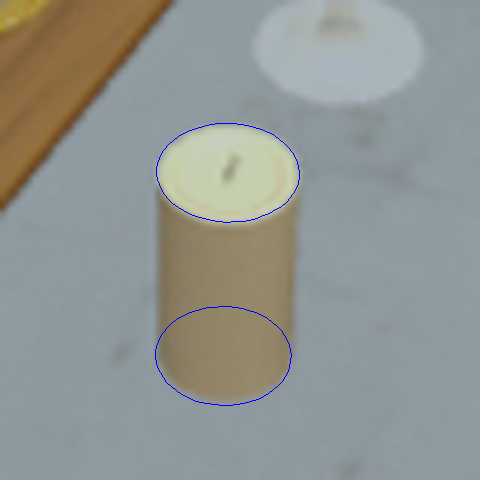

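```bash
python3 -m pendant '[[0.04,-0.001,0,0,0,0],[0.08,-0.001,0,0,0,0],[0.12,-0.001,0,0,0,0],[0.15,-0.001,0,0,0,0],[0.174,-0.001,0,0,0,0],[0.174,-0.001,0,0,0,0],[0.174,-0.001,0,0,0,0]]'
python3 -m pendant '[[0,0,0,0,0,0],[0,0,0,0,0,0],[0,0,0,0,0,0],[0,0,0,0,0,0],[0,0,0,0,0,0],[0,0,0,0,0,0]]' 0.03
```

```text
t: 19.55
tcp_pos: [441.4, -2.7, 51.0]
eef_rot: [[0.001, 1.0, -0.0], [-0.0, -0.0, -1.0], [-1.0, 0.001, 0.0]]
contact_force: [-0.6, 0.8, 0.1]
gripper_width: 85.1
t: 20.3
tcp_pos: [440.7, -2.6, 50.3]
eef_rot: [[0.0, 1.0, -0.0], [-0.0, -0.0, -1.0], [-1.0, 0.0, 0.0]]
contact_force: [-0.0, -0.3, 2.0]
gripper_width: 47.4
```

```bash
python3 -m pendant '[[-0.02,0,0,0,0,0],[-0.05,0,0,0,0,0],[-0.07,0,-0.02,0,0,0],[-0.07,0.02,-0.06,0,0,0],[-0.07,0.06,-0.075,0,0,0],[-0.07,0.11,-0.075,0,0,0],[-0.07,0.15,-0.075,0,0,0],[-0.07,0.174,-0.075,0,0,0]]'
python3 -m pendant '[[0.01,0,0,0,0,0],[0.025,0,0,0,0,0],[0.025,0,0,0,0,0],[0.025,0,0,0,0,0]]'
python3 - <<'E'
from h import *
p=r.state()['tcp_pos'];print(p)
g=r.grab_frame("scene"); cyl(g,p[0],p[1],p[2]-50.3,90,6,205,180,95,100,"cy6")
E
```

```text
t: 21.3
tcp_pos: [615.7, 72.4, 119.0]
eef_rot: [[-0.001, 1.0, -0.0], [-0.0, -0.0, -1.0], [-1.0, -0.001, 0.0]]
contact_force: [-0.7, -0.3, -2.1]
gripper_width: 47.8
t: 21.8
tcp_pos: [613.8, 72.4, 95.0]
eef_rot: [[-0.001, 1.0, -0.0], [0.0, -0.0, -1.0], [-1.0, -0.001, -0.0]]
contact_force: [0.2, -0.5, -1.3]
gripper_width: 48.1
[613.83797143  72.40223179  94.97482458]
```

View pics/cy6.png

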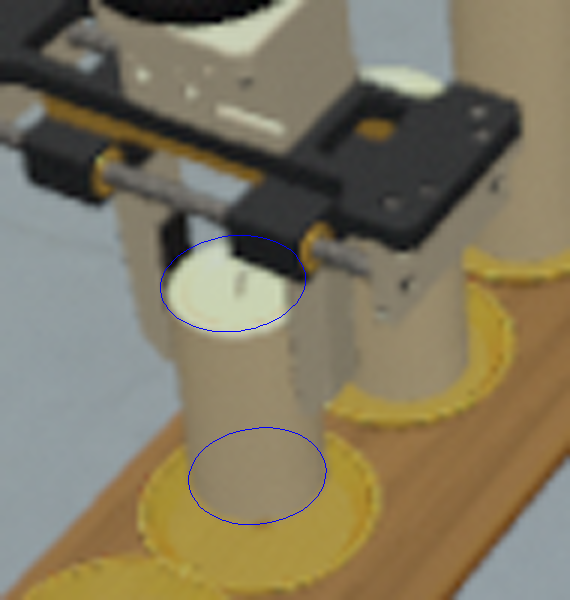

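```bash
python3 -m pendant '[[0.007,0.001,0,0,0,0],[0.014,0.001,0,0,0,0],[0.019,0.001,0,0,0,0],[0.022,0.001,0,0,0,0],[0.0225,0.001,0,0,0,0],[0.0225,0.001,0,0,0,0]]'
```

```text
t: 22.6
tcp_pos: [615.8, 72.3, 72.7]
eef_rot: [[0.0, 1.0, -0.0], [0.0, -0.0, -1.0], [-1.0, 0.0, -0.0]]
contact_force: [-0.5, 0.4, -1.3]
gripper_width: 47.9
```

Base at 22.4 mm with no resistance; release, lift, and move over the pillar_60.

```bash
python3 -m pendant '[[0,-0.001,0,0,0,0],[0,-0.001,0,0,0,0],[0,-0.001,0,0,0,0],[0,-0.001,0,0,0,0],[0,-0.001,0,0,0,0]]' 0.085
python3 -m pendant '[[-0.02,0,0,0,0,0],[-0.06,0,0,0,0,0],[-0.1,0,0,0,0,0],[-0.12,-0.02,-0.02,0,0,0],[-0.12,-0.06,-0.05,0,0,0],[-0.12,-0.11,-0.08,0,0,0],[-0.12,-0.16,-0.087,0,0,0],[-0.12,-0.174,-0.087,0,0,0]]'
python3 -m pendant '[[0,0,0,0,0,0],[0,0,0,0,0,0],[0,0,0,0,0,0]]'
python3 - <<'E'
from h import *
p=r.state()['tcp_pos'];print(p)
g=r.grab_frame("scene")
cyl(g,614.7,72.3,22,90,5,205,180,100,100,"cy7")
cyl(g,440.5,159,0,60,6,260,280,80,80,"c2s")
E
```

```text
t: 23.22
tcp_pos: [614.6, 72.3, 72.6]
eef_rot: [[0.0, 1.0, -0.0], [-0.0, -0.0, -1.0], [-1.0, 0.0, 0.0]]
contact_force: [-0.3, -0.0, 0.9]
gripper_width: 85.2
t: 24.22
tcp_pos: [438.6, 160.3, 194.0]
eef_rot: [[0.001, 1.0, 0.002], [0.001, 0.002, -1.0], [-1.0, 0.001, -0.001]]
contact_force: [-0.2, -0.3, 0.2]
gripper_width: 85.0
t: 24.6
tcp_pos: [441.4, 159.2, 192.9]
eef_rot: [[0.0, 1.0, -0.001], [0.0, -0.001, -1.0], [-1.0, 0.0, -0.0]]
contact_force: [-0.4, -0.2, -0.1]
gripper_width: 85.0
[441.42597634 159.18397748 192.93133413]
```

View pics/cy7.png

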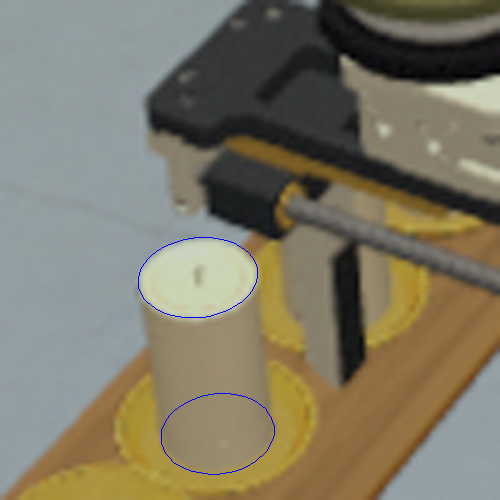

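View pics/c2s.png

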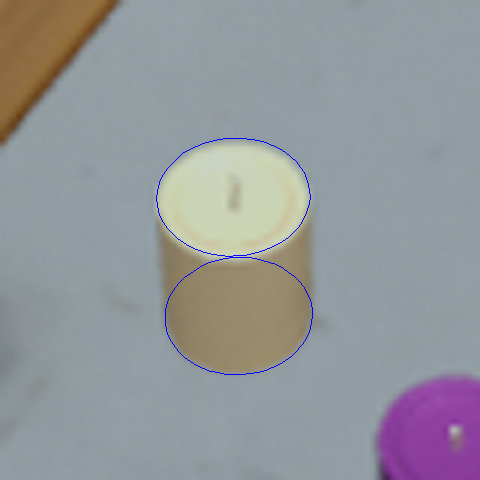

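```bash
python3 -m pendant '[[0.04,-0.001,0,0,0,0],[0.08,-0.001,0,0,0,0],[0.11,-0.001,0,0,0,0],[0.14,-0.001,0,0,0,0],[0.165,-0.001,0,0,0,0],[0.17,-0.001,0,0,0,0],[0.17,-0.001,0,0,0,0]]' 0.075
python3 -m pendant '[[0,0,0,0,0,0],[0,0,0,0,0,0],[0,0,0,0,0,0],[0,0,0,0,0,0],[0,0,0,0,0,0]]' 0.03
```

```text
t: 25.52
tcp_pos: [439.8, 159.3, 22.8]
eef_rot: [[-0.0, 1.0, -0.001], [-0.0, -0.001, -1.0], [-1.0, -0.0, 0.0]]
contact_force: [-0.7, 0.3, 0.8]
gripper_width: 74.8
t: 26.15
tcp_pos: [440.2, 159.5, 23.2]
eef_rot: [[0.001, 1.0, -0.0], [0.0, -0.0, -1.0], [-1.0, 0.001, -0.0]]
contact_force: [-0.6, -0.0, 5.2]
gripper_width: 47.6
```

```bash
python3 -m pendant '[[-0.02,0,0,0,0,0],[-0.05,0,0,0,0,0],[-0.07,0.02,0,0,0,0],[-0.07,0.06,0.004,0,0,0],[-0.07,0.11,0.0085,0,0,0],[-0.07,0.15,0.0085,0,0,0],[-0.07,0.179,0.0085,0,0,0],[-0.07,0.179,0.0085,0,0,0]]'
python3 -m pendant '[[0.01,0,0,0,0,0],[0.025,0,0,0,0,0],[0.025,0,0,0,0,0],[0.025,0,0,0,0,0]]'
python3 - <<'E'
from h import *
p=r.state()['tcp_pos'];print(p)
g=r.grab_frame("scene"); cyl(g,p[0],p[1],p[2]-23.2,60,6,185,210,95,100,"cy8")
E
```

```text
t: 27.15
tcp_pos: [619.5, 150.5, 91.5]
eef_rot: [[-0.001, 1.0, -0.001], [-0.0, -0.001, -1.0], [-1.0, -0.001, 0.0]]
contact_force: [-0.6, 0.2, -1.2]
gripper_width: 47.8
t: 27.65
tcp_pos: [618.2, 150.9, 67.5]
eef_rot: [[-0.0, 1.0, -0.0], [-0.0, -0.0, -1.0], [-1.0, -0.0, 0.0]]
contact_force: [0.6, 0.6, -0.8]
gripper_width: 47.7
[618.15587195 150.90654258  67.47878207]
```

View pics/cy8.png

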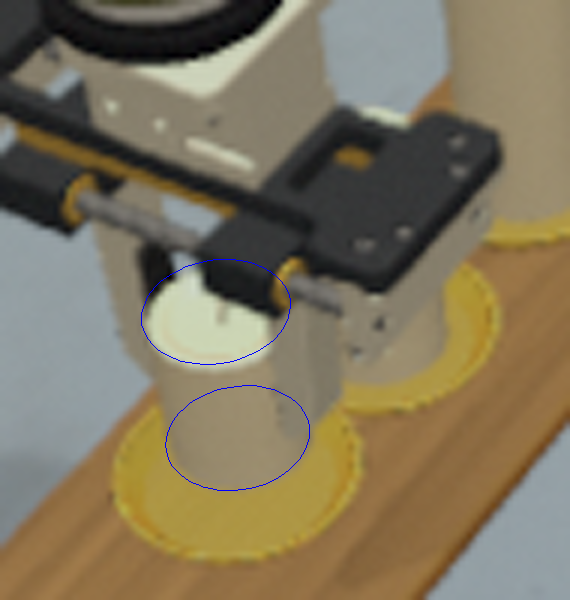

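```bash
python3 -m pendant '[[0.007,0.001,0,0,0,0],[0.014,0.001,0,0,0,0],[0.019,0.001,0,0,0,0],[0.022,0.001,0,0,0,0],[0.022,0.001,0,0,0,0],[0.022,0.001,0,0,0,0]]'
```

```text
t: 28.45
tcp_pos: [619.7, 150.9, 45.6]
eef_rot: [[0.0, 1.0, -0.0], [0.0, -0.0, -1.0], [-1.0, 0.0, -0.0]]
contact_force: [0.1, 0.7, -1.1]
gripper_width: 47.7
```

```bash
python3 -m pendant '[[0,0,0,0,0,0],[0,0,0,0,0,0],[0,0,0,0,0,0],[0,0,0,0,0,0],[0,0,0,0,0,0]]' 0.085
python3 -m pendant '[[-0.02,0,0,0,0,0],[-0.06,0,0,0,0,0],[-0.1,0,0,0,0,0],[-0.15,0,0,0,0,0],[-0.18,-0.03,-0.03,0,0,0],[-0.2,-0.06,-0.06,0,0,0],[-0.2,-0.1,-0.1,0,0,0],[-0.2,-0.14,-0.14,0,0,0]]'
python3 -m pendant '[[0,-0.03,-0.05,0,0,0],[0,-0.06,-0.1,0,0,0],[0,-0.09,-0.15,0,0,0],[0,-0.09,-0.15,0,0,0],[0,-0.09,-0.15,0,0,0]]'
python3 - <<'E'
from h import *
f=r.grab_frame("top");g=r.grab_frame("scene")
t=np.linspace(0,2*np.pi,60)
for fr,n,x0,y0,w,h,s in((g,"s",190,110,140,190,3),(f,"t",180,120,260,120,3)):
    c=fr["color"][y0:y0+h,x0:x0+w,::-1].copy(); c=cv2.resize(c,None,fx=s,fy=s,interpolation=cv2.INTER_CUBIC)
    for X,Y,H in((619.5,151,60),(614.7,72.3,90),(614.5,-21.8,120),(614,-110,150)):
        for z in(22,22+H):
            P=np.array([proj(fr,[X+24*np.cos(a),Y+24*np.sin(a),z]) for a in t])
            cv2.polylines(c,[((P-[x0,y0]+.5)*s).round().astype(int)],True,(255,0,0),1)
    cv2.imwrite(f"pics/fin_{n}.png",c)
cv2.imwrite("pics/fin_full.png",f["color"][:,:,::-1])
E
```

```text
t: 29.08
tcp_pos: [619.6, 150.8, 45.6]
eef_rot: [[0.0, 1.0, -0.0], [0.0, -0.0, -1.0], [-1.0, 0.0, -0.0]]
contact_force: [0.4, -0.5, 0.4]
gripper_width: 84.8
t: 30.08
tcp_pos: [478.9, 292.0, 248.0]
eef_rot: [[0.003, 1.0, -0.001], [0.001, -0.001, -1.0], [-1.0, 0.003, -0.001]]
contact_force: [-0.2, 1.2, 0.2]
gripper_width: 85.3
t: 30.7
tcp_pos: [389.9, 440.8, 246.8]
eef_rot: [[0.001, 1.0, 0.001], [0.0, 0.001, -1.0], [-1.0, 0.001, -0.0]]
contact_force: [-0.4, -0.2, 0.3]
gripper_width: 84.8
```

View pics/fin_s.png

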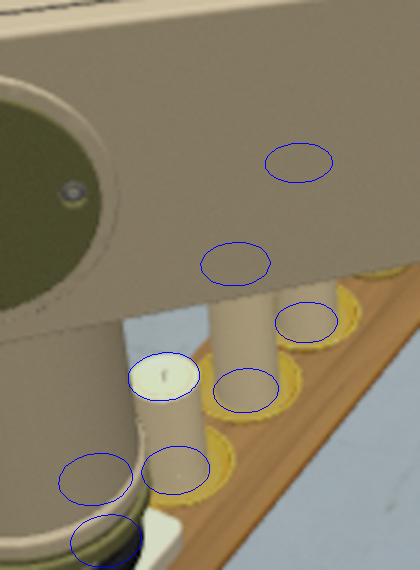

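View pics/fin_t.png

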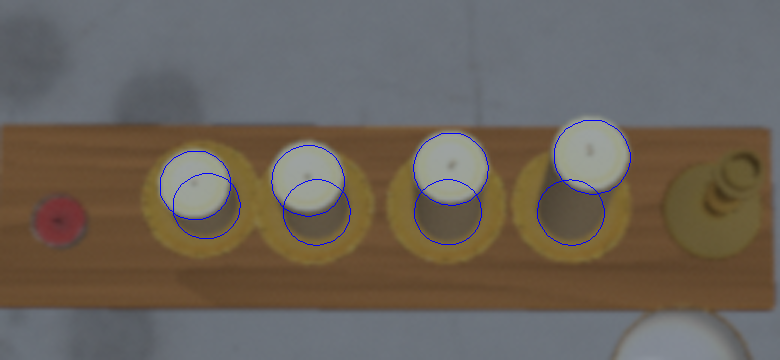

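View pics/fin_full.png

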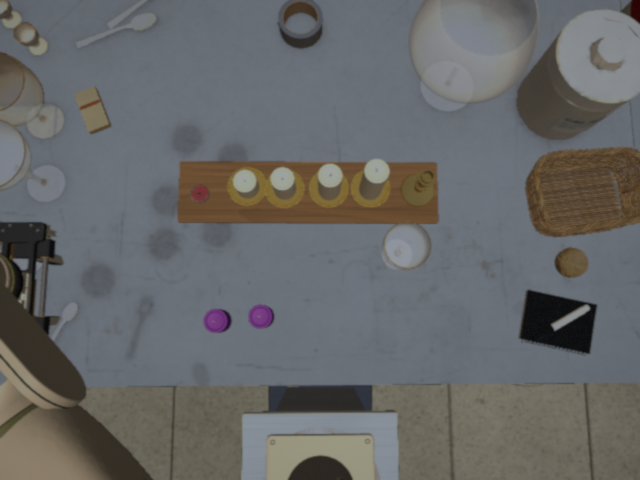

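```bash
python3 -m pendant '[[-0.02,0,0.05,0,0,0],[-0.03,0,0.1,0,0,0],[-0.03,0,0.15,0,0,0],[-0.03,0,0.2,0,0,0],[-0.03,0,0.25,0,0,0],[-0.03,0,0.3,0,0,0],[-0.03,0,0.35,0,0,0],[-0.03,0,0.4,0,0,0]]'
python3 -m pendant '[[0,0,0,0,0,0],[0,0,0,0,0,0],[0,0,0,0,0,0]]'
python3 - <<'E'
from h import *
g=r.grab_frame("scene"); print(r.state()['tcp_pos'])
cyl(g,619.5,151,22,60,5,170,220,110,100,"fin60"); cv2.imwrite("pics/finsc.png",g["color"][:,:,::-1])
E
```

```text
t: 31.8
tcp_pos: [389.3, 38.1, 276.1]
eef_rot: [[0.001, 1.0, -0.003], [-0.0, -0.003, -1.0], [-1.0, 0.001, 0.0]]
contact_force: [0.8, 0.1, -0.0]
gripper_width: 84.8
t: 32.17
tcp_pos: [389.6, 41.6, 275.7]
eef_rot: [[0.0, 1.0, 0.001], [0.0, 0.001, -1.0], [-1.0, 0.0, -0.0]]
contact_force: [-1.0, -0.2, 0.4]
gripper_width: 84.6
[389.59315338  41.77814632 275.66101859]
```

View pics/fin60.png

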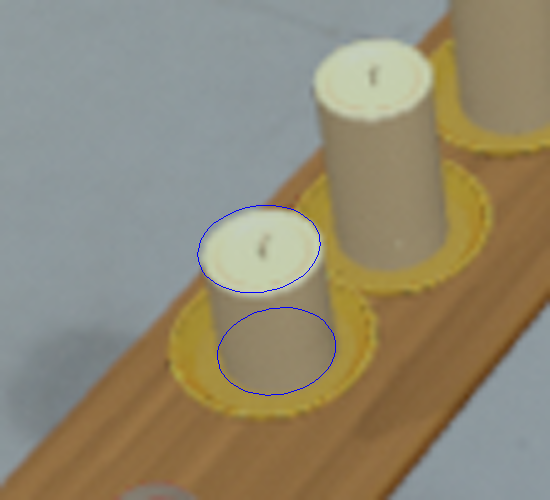

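View pics/finsc.png

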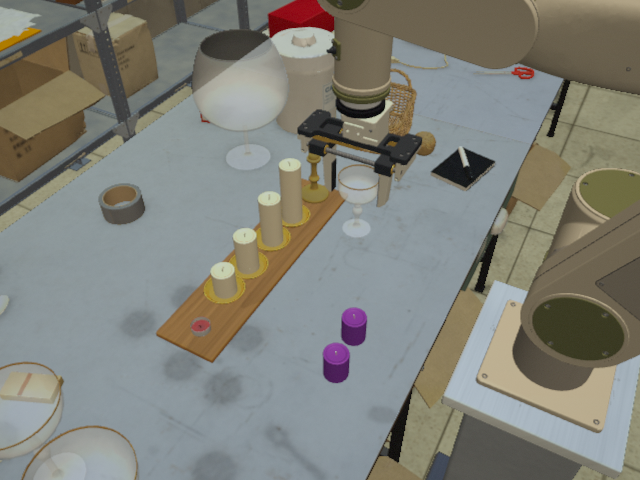

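The picture shows all four candles upright and seated, stepping down from the candlestick (314,175) to the tea light (200,326). The glass stands at (357,200) as before, and the gripper is clear.

```bash
python3 -c "
from plant import r
print(r.sign_off())"
```

```text
the job is handed in; nothing more can be done
None
```

All four ivory candles are on the dish spikes. From the candlestick end to the tea light they go 150, 120, 90, 60. I handed the job in at about 32 s of the 96 s allowed; no verdict is reported.

**Seating:** each candle went down over its spike without resistance, ending with its underside about 22.3 mm above the bench (the dish floor is at 22 mm). In the final pictures, the outlines I drew for seated candles matched the real ones to within about 2 mm in both cameras.

**Order:** the candles measure about 104, 192, 286 and 364 mm from the candlestick, all inside the required ranges.

**Bystanders:** the candlestick, the wine glass and the purple candles look unmoved, and the gripper was released and clear of everything.

**Disagreements:**
- Early on, the two cameras differed by up to about 11 mm on the dish positions. I had been reading the middle of the spike as its tip; fitting the dish rims instead brought them to within about 2 mm.
- The row is uneven: the two dishes nearest the tea light are only about 79 mm apart. That did not affect seating.
- While gripping the 60 mm candle the force read 5 N upward. I did not look into it, and the reading was normal again once the candle was lifted.

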